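# Shut the bench gas cock and bolt it

## Robot

A 6-joint arm with a two-finger parallel gripper is mounted at the origin on the work surface. World frame = base frame: x ahead of the robot, y to its left, z up, the work surface at z = 0. Lengths are in m, angles in rad, forces in N, time in s.
With the tool pointing down it reaches from about 0.25 to 0.775 m from the base axis. Payload 4 kg.
Tool frame: the origin (TCP) lies on the centre line of the jaws, within the pads' length; the fingertips stand 25 mm ahead of it and the grasp point (between the pads) lies 6 mm ahead of it; z points along the fingers, y is the line along which they close (so a half turn about z gives the same grasp; the last joint's range is limited). The gripper opens to 85 mm and grips with 20 to 120 N. Pads are 22 mm wide; open, the fingers measure 114 mm over their backs; the gripper's body (76 mm by 85 mm) begins 54 mm behind the grasp point. The pads swing forward as they close: fully open they stand 13 mm farther back than shut.
Start: joints at [1.175, 0.087, 1.371, -0, 1.684, -0.103], TCP at [0.159, 0.527, 0.256] pointing down, gripper open.
Joint ranges: [-3.1, 3.1], [-0.76, 2.03], [0.27, 2.55], [-1.08, 4.22], [0.17, 2.65], [-2.57, 2.57]. Speed limits (rad/s): [2.79, 2.79, 3.14, 3.14, 3.14, 3.14].

## Interface

Orientations are given as a rotation vector (axis times angle).
In Python, from bench import manip, vision, finish_job gives the robot as it stands.
- The arm moves only by the tool drive_tool, never from a script. Its argument "rows" is a list of rows, each an object of numbers: "gripper": the closure, from 0 (fully open) to 1 (shut); "tx", "ty", "tz": the shift along the tool's x, y, z in cm; "spin": the turn about the tool's z in degrees. A call has 1 to 20 rows; each row is the pose to reach, as a shift and turn from the pose commanded when the call began, along the tool's axes at that moment; what a row does not reach only later rows make up. A row lasts 1/10 s, in which the tool goes at most 50 mm and 8.59 degrees, less where a joint would pass 70% of its speed; a pose out of reach is approached as far as the arm can. A call with a gripper value outside its range is refused whole. The fingers move at their own pace and stop on an object; the grip force is fixed at half the most. Time passes only in rows, so rows that repeat a pose let the fingers close. It gives the time, the measured TCP pose, the force, the opening and the grip force at its end, in the units of the state.
- manip.observe(): the state, without advancing time (a new reading comes with each control period).
- vision.capture(name): name is "scene" or "top" or "wrist"; returns the picture (384x512x3 uint8, red, green, blue); there is no depth.
- vision.get_calibration(name): a dict with "fx", "fy", "cx", "cy" (pixels), "position" and "rotation" of the camera in the world; the wrist camera has in their place "hand_eye" (4x4, takes a point from camera to tool coordinates, whose origin is the TCP and whose axes are the flange's). Camera axes: x right, y down, z forward; pixel columns grow to the right and rows downward; lengths in m; the calibration is good to about 2 mm. A picture is of the moment at which its call begins: read the wrist's pose just before it. get_calibration takes no time and is no camera call.
- finish_job(): hands the job in; it is judged then, once.
The state is a dict: "time_s": time; "joint_positions": joint angles; "dq": joint speeds; "tau": joint torques, N m; "position": TCP position; "tcp_rot": TCP orientation; "wrist_force": force on the tool from outside, world axes, zero at the start; "wrist_torque": the same for the moment, N m; "grip_width": opening from 0.0 (shut) to 1.0 (fully open); "gripper_force": force on a finger pad.
Only numpy, scipy, OpenCV 4.12 (cv2) and the standard library are available. Lean on these libraries where they do the work, as an engineer would, in place of code of your own. Each camera call takes 0.05 s, during which the arm holds its last target. There are 200 camera calls.

## Task

Shut the bench gas cock and lock it: push the stiff lever round clockwise through its quarter turn until it is fully home against the stop post, and let it go there; then slide the bolt by its black knob fully into the fork at the lever's end. Where the post stops the lever is only roughly known and the post is rigid, so feel for it and work gently: never drive the lever against the post, or the bolt against the lever, with more than 15 N; and leave the flask, the burner and the reagent jar where they stand.

Things in the scene. Friction and masses are not known exactly. Their poses are not given: they have to be found in the camera images.
- valve: Brass gas cock fixed to the bench: flange 96 mm, column 35 mm wide, hose nozzle along +x, 62 mm up, 94 mm out. Origin on the bench under the pivot, z up. Bolt knob: 14 mm thick upright black post, top 172 mm above the bench, 37 mm above the bolt; on the shut lever's line, 175 mm from the pivot (bolt drawn) to 153 (in). Bolt guide on that line at 125 to 139 mm, 20 mm wide, top at 141.
- lever (a joint): Lever angle (rad) about the vertical pivot, growing clockwise from above. At 0 (gas on) it points along the cock's own -x; it starts within 0.12 of that and stays where left. Friction about 0.85 N m (10 N at 85 mm from the pivot). Shut is where its side meets the rigid stop post: at 1.57, but up to 0.07 more or less, as the lock bracket is clamped on by hand. Feel for it.
- lever_fork (a point): Middle of the fork at the lever's end, 104 mm from the pivot, 131 mm above the bench. The steel lever is level: hub 34 mm wide, top at 141 mm; arm 16 mm wide, 126 to 136 mm above the bench, to 89 mm from the pivot; then two 8 mm tines (125 to 137 mm high) with an 11 mm gap open outwards, 27 mm over all, 89 to 115 mm from the pivot.
- bolt (a joint): How far (m) the bolt is slid in towards the pivot along the line of the shut lever. 0: drawn, nose 121 mm from the pivot, clear of the lever (starts at 0 to 0.002); 0.022: fully in, nose at 99 mm, 16 mm deep in the fork. 8 x 8 mm bar, 127 to 135 mm high, 1.5 mm play each side in the fork: a lever not home blocks it. 3 N to slide, hard stops, stays where left.
- flask: Conical glass flask, 80 mm wide, 116 mm tall, loose, bystander. Origin under its centre.
- burner: Bunsen burner, base 76 mm wide, 118 mm tall, loose, bystander. Origin under its centre.
- reagent: Amber reagent jar with black cap, 68 mm wide, 130 mm tall, loose, bystander. Origin under its centre.
- bracket_axis (a point): Point on the pivot axis 106 mm above the bench: top of the dark steel lock bracket's plate, 30 mm wide, clamped round the column. It runs 192 mm out under the shut lever and bolt and carries, 65 mm out, the stop post: a 10 mm steel pin, top at 142 mm, which stops the lever's leading side. Its direction is not measured: a quarter turn clockwise from the cock's own -x, give or take 0.07 rad.
Things that resemble listed ones, but are neither listed nor needed, are in the scene too. Of the things like the valve, leave any that is purple or red; of the rest the larger one is meant.

How it is judged:
By the outcome, as a careful person would: the job done as asked, in the order asked, and still so for the second after the job is handed in, with the robot touching nothing.
It also fails if it takes over 64 s, if anything falls off the work surface, if the arm or the gripper's body presses on something with over 40 N, if the wrist force passes 120 N, or if a joint passes its speed limit or range.

## Working session

There is one attempt and no reset: what is moved stays moved. The work goes in short steps, Python scripts to look and compute and a tool call to move; the robot and the scene stay as the last step left them, time stands still between calls to the robot, and variables do not carry over. Pictures are saved under pics/ and viewed, at most 10 in all, crops included, and the job is handed in when it is done.

Besides the shell and the picture viewer there is one more tool, called after ">>>" as a command line: name --argument value ..., lists and objects as JSON in quotes. drive_tool: Moves the arm, as the interface text tells. Its arguments: {"type":"object","properties":{"rows":{"type":"array"}},"required":["rows"]}

```bash
mkdir -p pics; python3 - <<'E'
from bench import manip, vision
import cv2
o=manip.observe(); print({k:o[k] for k in('time_s','position','tcp_rot','wrist_force')})
for n in("scene","top"):
    cv2.imwrite(f"pics/{n}.png",cv2.cvtColor(vision.capture(n),cv2.COLOR_RGB2BGR))
    print(vision.get_calibration(n))
print(vision.get_calibration("wrist"))
E
```

```text
{'time_s': 0.0, 'position': array([0.15856802, 0.52615813, 0.25510536]), 'tcp_rot': array([-0.45820965, -3.10742945,  0.00348509]), 'wrist_force': array([ 0.02086433, -0.31255031,  0.92205209])}
{'fx': 452.4331646414248, 'fy': 452.4331646414248, 'cx': 250.1252234353966, 'cy': 184.52340959966781, 'position': array([1.46602433, 0.32135062, 0.8483061 ]), 'rotation': array([-1.37189647, -2.02590571,  0.98715378])}
{'fx': 394.75265750326713, 'fy': 394.75265750326713, 'cx': 259.5168035243694, 'cy': 197.37146059034046, 'position': array([ 0.53804541, -0.02873359,  1.13315827]), 'rotation': array([-2.21283494,  2.18508875, -0.0706322 ])}
{'fx': 298.67781610033586, 'fy': 298.67781610033586, 'cx': 260.34414223817373, 'cy': 187.08864781743148, 'hand_eye': array([[-1.05474899e-03, -9.47796402e-01, -3.18874377e-01,
         8.24933954e-02],
       [ 9.99999260e-01, -1.19305759e-03,  2.38424545e-04,
         2.49846810e-05],
       [-6.06413422e-04, -3.18873890e-01,  9.47796959e-01,
        -1.17764223e-01],
       [ 0.00000000e+00,  0.00000000e+00,  0.00000000e+00,
         1.00000000e+00]])}
```

View pics/top.png

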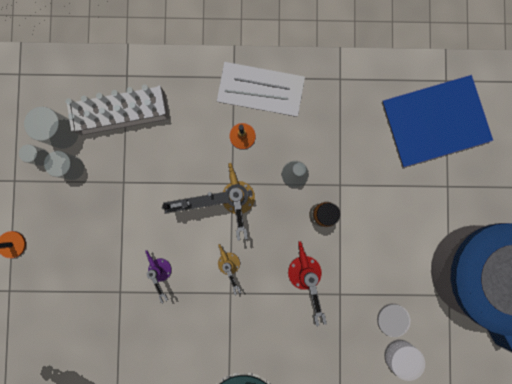

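View pics/scene.png

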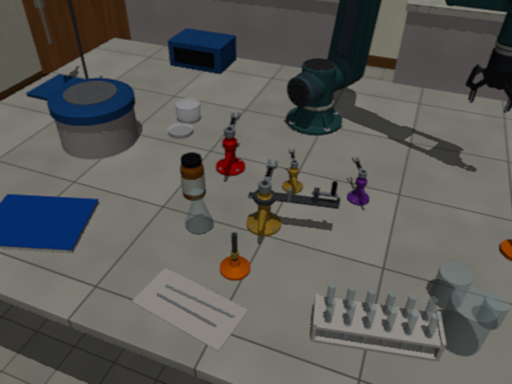

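```bash
python3 - <<'E'
import cv2
i=cv2.imread("pics/top.png")[150:260,150:270]
cv2.imwrite("pics/crop.png",cv2.resize(i,None,fx=5,fy=5,interpolation=cv2.INTER_CUBIC))
E
cat > h.py <<'E'
import numpy as np,cv2
from scipy.spatial.transform import Rotation as R
from bench import manip,vision
def ray(n,uv,z,pose=None):
    c=vision.get_calibration(n)
    d=np.array([(uv[0]-c['cx'])/c['fx'],(uv[1]-c['cy'])/c['fy'],1])
    if n=='wrist':
        T=np.eye(4);T[:3,:3]=R.from_rotvec(pose[1]).as_matrix();T[:3,3]=pose[0]
        T=T@c['hand_eye'];M=T[:3,:3];p=T[:3,3]
    else: M=R.from_rotvec(c['rotation']).as_matrix();p=c['position']
    d=M@d; return p+d*(z-p[2])/d[2]
E
```

```text
(no output)
```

View pics/crop.png

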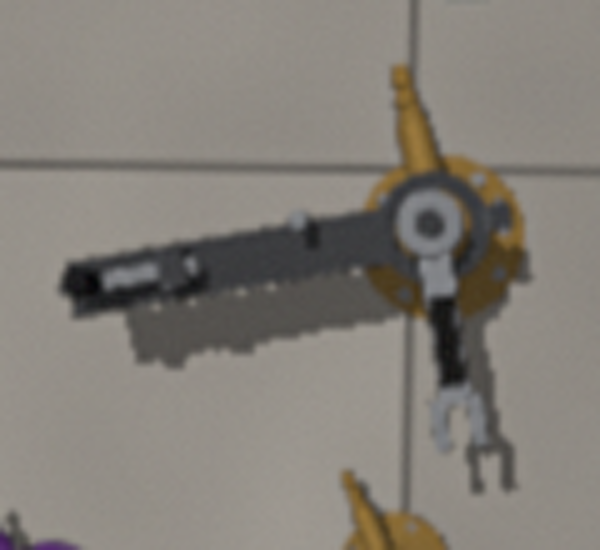

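```bash
python3 - <<'E'
from h import *
P={}
for n,x,y,z in(("hub",430,223,.141),("fork",461,415,.131),("knob",80,278,.172),("guide",193,270,.141),("post",300,218,.142),("nozzletip",401,72,.062)):
    P[n]=ray("top",(150+(x+.5)/5-.5,150+(y+.5)/5-.5),z); 
    d=P[n]-P['hub']; print(n,P[n].round(4),np.hypot(*d[:2]).round(4),np.degrees(np.arctan2(d[1],d[0])).round(1))
for n,u,v in(("flask",296,176),("burner",243,136),("amber",326,214)): print(n,ray("top",(u,v),.1).round(3))
E
```

```text
hub [0.5989 0.0217 0.141 ] 0.0 0.0
fork [0.5025 0.005  0.131 ] 0.0979 -170.2
knob [0.5681 0.1897 0.172 ] 0.1708 100.4
guide [0.5738 0.1403 0.141 ] 0.1212 102.0
post [0.6005 0.087  0.142 ] 0.0653 88.6
nozzletip [0.6861 0.0428 0.062 ] 0.0897 13.6
flask [ 0.651 -0.134  0.1  ]
burner [0.756 0.007 0.1  ]
amber [ 0.553 -0.214  0.1  ]
```

The top picture shows the large brass cock with its hub at about (236,195), the lever pointing down to the fork at (242,233), the bracket running left to the knob at (166,206) and the post at (210,194). I'll close the fingers and move above the lever for a wrist look.

>>> drive_tool --rows '[{"tx":-4,"ty":-3,"spin":-3,"gripper":1},{"tx":-8,"ty":-6,"spin":-6,"gripper":1},{"tx":-12,"ty":-9.5,"spin":-9,"gripper":1},{"tx":-16,"ty":-13,"spin":-12,"gripper":1},{"tx":-20,"ty":-16,"spin":-15,"gripper":1},{"tx":-24,"ty":-19.5,"spin":-18,"gripper":1},{"tx":-28,"ty":-23,"spin":-21,"gripper":1},{"tx":-32,"ty":-26,"spin":-24,"gripper":1},{"tx":-36,"ty":-29.5,"spin":-27,"gripper":1},{"tx":-40,"ty":-32.5,"spin":-27,"gripper":1},{"tx":-44,"ty":-36,"spin":-27,"gripper":1},{"tx":-46,"ty":-37.5,"spin":-27,"gripper":1},{"tx":-47.3,"ty":-38.6,"spin":-27,"gripper":1},{"tx":-47.3,"ty":-38.6,"spin":-27,"gripper":1},{"tx":-47.3,"ty":-38.6,"spin":-27,"gripper":1}]'

```text
invalid input
```

```bash
python3 - <<'E'
from h import *
o=manip.observe(); im=vision.capture("wrist")
print(o['time_s'],o['joint_positions'].round(2),o['position'],o['tcp_rot'],o['grip_width'],o['wrist_force'])
np.save("pose.npy",[o['position'],o['tcp_rot']])
cv2.imwrite("pics/w1.png",cv2.resize(cv2.cvtColor(im,cv2.COLOR_RGB2BGR),(800,600),interpolation=cv2.INTER_CUBIC))
E
```

```text
0.1 [ 1.17  0.09  1.37  0.    1.68 -0.1 ] [0.15859066 0.52620943 0.25521868] [-0.45822926 -3.10745107  0.00314552] 0.999375771728765 [ 0.37322618 -1.24933344  0.2150994 ]
```

View pics/w1.png

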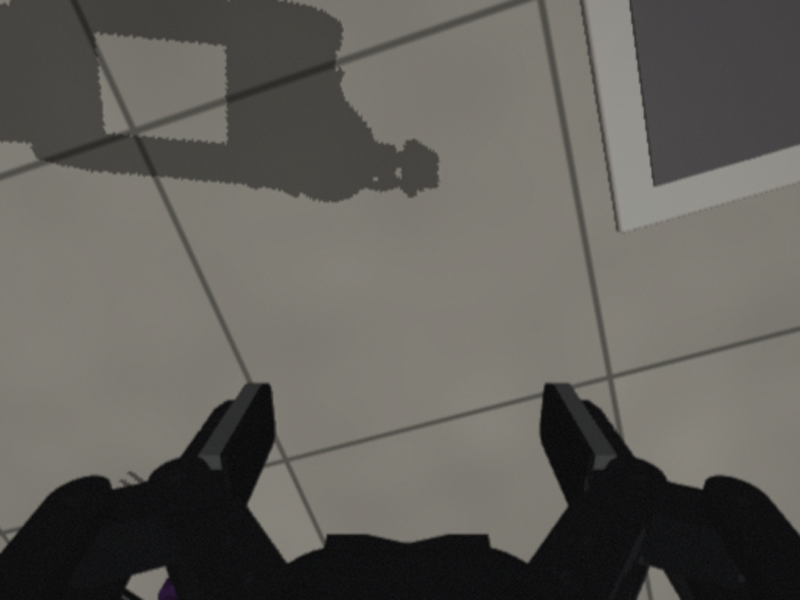

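The call was refused, so the picture shows only the bench under the start pose and the open fingers. I'll resend with every key in each row.

>>> drive_tool --rows '[{"gripper":1,"tx":-4,"ty":-3,"tz":0,"spin":-3},{"gripper":1,"tx":-8,"ty":-6,"tz":0,"spin":-6},{"gripper":1,"tx":-12,"ty":-9.5,"tz":0,"spin":-9},{"gripper":1,"tx":-16,"ty":-13,"tz":0,"spin":-12},{"gripper":1,"tx":-20,"ty":-16,"tz":0,"spin":-15},{"gripper":1,"tx":-24,"ty":-19.5,"tz":0,"spin":-18},{"gripper":1,"tx":-28,"ty":-23,"tz":0,"spin":-21},{"gripper":1,"tx":-32,"ty":-26,"tz":0,"spin":-24},{"gripper":1,"tx":-36,"ty":-29.5,"tz":0,"spin":-27},{"gripper":1,"tx":-40,"ty":-32.5,"tz":0,"spin":-27},{"gripper":1,"tx":-44,"ty":-36,"tz":0,"spin":-27},{"gripper":1,"tx":-46,"ty":-37.5,"tz":0,"spin":-27},{"gripper":1,"tx":-47.3,"ty":-38.6,"tz":0,"spin":-27},{"gripper":1,"tx":-47.3,"ty":-38.6,"tz":0,"spin":-27},{"gripper":1,"tx":-47.3,"ty":-38.6,"tz":0,"spin":-27}]'

```text
time_s: 1.65
position: [0.4998, 0.0211, 0.2559]
tcp_rot: [0.28, -3.128, -0.002]
wrist_force: [0.1, 0.2, -0.4]
grip_width: -0.0
gripper_force: 0.0
```

```bash
python3 - <<'E'
from h import *
o=manip.observe(); im=vision.capture("wrist")
print(o['time_s'],o['joint_positions'].round(2),o['position'],o['tcp_rot'],o['wrist_force'])
np.save("pose.npy",[o['position'],o['tcp_rot']])
cv2.imwrite("pics/w2.png",cv2.resize(cv2.cvtColor(im,cv2.COLOR_RGB2BGR),(800,600),interpolation=cv2.INTER_CUBIC))
E
```

```text
1.65 [-0.07 -0.02  1.48  0.    1.68 -1.82] [0.49977445 0.02105348 0.25592597] [ 2.79840164e-01 -3.12786904e+00 -1.79950917e-03] [ 0.10676521  0.17981586 -0.42769708]
```

View pics/w2.png

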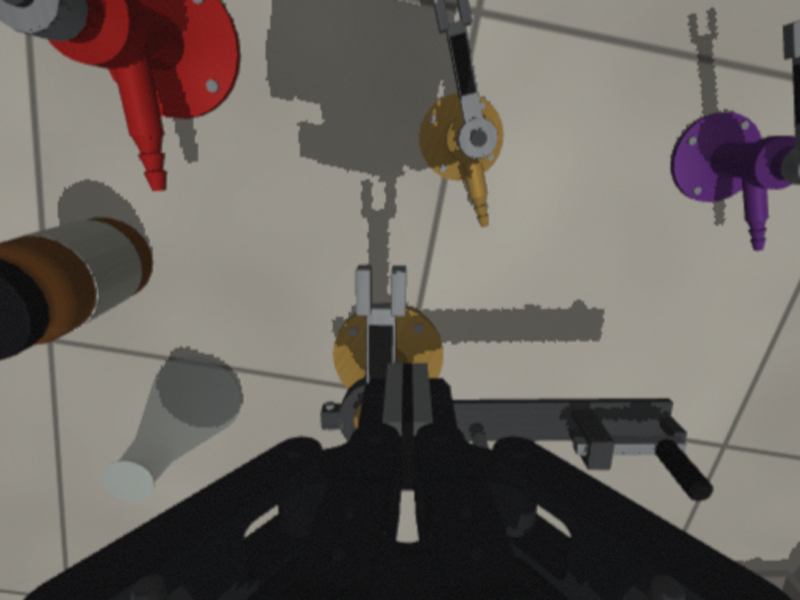

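The wrist picture shows the fork tines at (363,290) and (399,290), the closed fingers at (407,400), the guide at (590,440) and the knob top at (702,487).

```bash
python3 - <<'E'
from h import *
p=np.load("pose.npy"); s=512/800
hub=np.array([.5989,.0217])
for n,x,y,z in(("tineL tip",363,271,.137),("tineR tip",399,271,.137),("slot bottom",381,308,.136),("knob",702,487,.172),("guide front",600,440,.141),("fingers tip",407,368,.231)):
    q=ray("wrist",((x+.5)*s-.5,(y+.5)*s-.5),z,p); d=q[:2]-hub
    print(n,q.round(4),np.hypot(*d).round(4),np.degrees(np.arctan2(d[1],d[0])).round(1)%360)
E
```

```text
tineL tip [ 0.4891 -0.004   0.137 ] 0.1127 193.2
tineR tip [0.4858 0.0146 0.137 ] 0.1133 183.6
slot bottom [0.5084 0.0086 0.136 ] 0.0915 188.2
knob [0.565  0.1922 0.172 ] 0.1738 101.2
guide front [0.5658 0.1488 0.141 ] 0.1313 104.6
fingers tip [0.4926 0.0199 0.231 ] 0.1063 181.0
```

>>> drive_tool --rows '[{"gripper":1,"tx":0.3,"ty":-3,"tz":0,"spin":-1},{"gripper":1,"tx":0.3,"ty":-5.9,"tz":0,"spin":1.7},{"gripper":1,"tx":0.3,"ty":-5.9,"tz":3,"spin":1.7},{"gripper":1,"tx":0.3,"ty":-5.9,"tz":6,"spin":1.7},{"gripper":1,"tx":0.3,"ty":-5.9,"tz":9,"spin":1.7},{"gripper":1,"tx":0.3,"ty":-5.9,"tz":11.6,"spin":1.7},{"gripper":1,"tx":0.3,"ty":-5.9,"tz":11.6,"spin":1.7},{"gripper":1,"tx":0.3,"ty":-5.9,"tz":11.6,"spin":1.7}]'

```text
time_s: 2.5
position: [0.5075, -0.0368, 0.1409]
tcp_rot: [-0.237, 3.133, 0.001]
wrist_force: [-0.6, 0.3, 1.0]
grip_width: -0.002
gripper_force: 0.0
```

>>> drive_tool --rows '[{"gripper":1,"tx":0,"ty":0.5,"tz":0,"spin":0},{"gripper":1,"tx":0,"ty":1.0,"tz":0,"spin":0},{"gripper":1,"tx":0,"ty":1.2,"tz":0,"spin":0},{"gripper":1,"tx":0,"ty":1.4,"tz":0,"spin":0},{"gripper":1,"tx":0,"ty":1.5,"tz":0,"spin":0},{"gripper":1,"tx":0,"ty":1.5,"tz":0,"spin":0}]'

```text
time_s: 3.1
position: [0.5055, -0.0232, 0.1404]
tcp_rot: [-0.234, 3.133, 0.0]
wrist_force: [-0.4, -0.4, 0.0]
grip_width: 0.004
gripper_force: 0.0
```

>>> drive_tool --rows '[{"gripper":1,"tx":0,"ty":0.3,"tz":0,"spin":0},{"gripper":1,"tx":0,"ty":0.6,"tz":0,"spin":0},{"gripper":1,"tx":0,"ty":0.8,"tz":0,"spin":0},{"gripper":1,"tx":0,"ty":1.0,"tz":0,"spin":0},{"gripper":1,"tx":0,"ty":1.0,"tz":0,"spin":0}]'

```text
time_s: 3.6
position: [0.504, -0.0162, 0.1404]
tcp_rot: [0.231, -3.132, 0.01]
wrist_force: [0.6, -8.9, 0.6]
grip_width: -0.003
gripper_force: 4.1
```

>>> drive_tool --rows '[{"gripper":1,"tx":0.06,"ty":0.35,"tz":0,"spin":2},{"gripper":1,"tx":0.12,"ty":0.71,"tz":0,"spin":4},{"gripper":1,"tx":0.15,"ty":1.06,"tz":0,"spin":6},{"gripper":1,"tx":0.18,"ty":1.42,"tz":0,"spin":8},{"gripper":1,"tx":0.19,"ty":1.78,"tz":0,"spin":10},{"gripper":1,"tx":0.2,"ty":2.14,"tz":0,"spin":12},{"gripper":1,"tx":0.19,"ty":2.49,"tz":0,"spin":14},{"gripper":1,"tx":0.16,"ty":2.85,"tz":0,"spin":16},{"gripper":1,"tx":0.13,"ty":3.2,"tz":0,"spin":18},{"gripper":1,"tx":0.08,"ty":3.56,"tz":0,"spin":20},{"gripper":1,"tx":0.02,"ty":3.91,"tz":0,"spin":22},{"gripper":1,"tx":-0.06,"ty":4.26,"tz":0,"spin":24},{"gripper":1,"tx":-0.14,"ty":4.61,"tz":0,"spin":26},{"gripper":1,"tx":-0.24,"ty":4.96,"tz":0,"spin":28},{"gripper":1,"tx":-0.35,"ty":5.3,"tz":0,"spin":30},{"gripper":1,"tx":-0.47,"ty":5.63,"tz":0,"spin":32},{"gripper":1,"tx":-0.6,"ty":5.97,"tz":0,"spin":34},{"gripper":1,"tx":-0.75,"ty":6.3,"tz":0,"spin":36},{"gripper":1,"tx":-0.9,"ty":6.62,"tz":0,"spin":38},{"gripper":1,"tx":-1.07,"ty":6.93,"tz":0,"spin":40}]'

```text
time_s: 5.6
position: [0.5016, 0.0549, 0.1402]
tcp_rot: [-0.854, -3.017, 0.01]
wrist_force: [-8.9, -5.5, 5.7]
grip_width: 0.001
gripper_force: 5.0
```

>>> drive_tool --rows '[{"gripper":1,"tx":0.06,"ty":0.35,"tz":0,"spin":2},{"gripper":1,"tx":0.12,"ty":0.71,"tz":0,"spin":4},{"gripper":1,"tx":0.15,"ty":1.06,"tz":0,"spin":6},{"gripper":1,"tx":0.18,"ty":1.42,"tz":0,"spin":8},{"gripper":1,"tx":0.19,"ty":1.78,"tz":0,"spin":10},{"gripper":1,"tx":0.2,"ty":2.14,"tz":0,"spin":12},{"gripper":1,"tx":0.19,"ty":2.49,"tz":0,"spin":14},{"gripper":1,"tx":0.16,"ty":2.85,"tz":0,"spin":16},{"gripper":1,"tx":0.13,"ty":3.2,"tz":0,"spin":18},{"gripper":1,"tx":0.08,"ty":3.56,"tz":0,"spin":20},{"gripper":1,"tx":0.02,"ty":3.91,"tz":0,"spin":22},{"gripper":1,"tx":-0.06,"ty":4.26,"tz":0,"spin":24},{"gripper":1,"tx":-0.14,"ty":4.61,"tz":0,"spin":26},{"gripper":1,"tx":-0.24,"ty":4.96,"tz":0,"spin":28},{"gripper":1,"tx":-0.35,"ty":5.3,"tz":0,"spin":30},{"gripper":1,"tx":-0.41,"ty":5.47,"tz":0,"spin":31},{"gripper":1,"tx":-0.47,"ty":5.63,"tz":0,"spin":32},{"gripper":1,"tx":-0.53,"ty":5.8,"tz":0,"spin":33},{"gripper":1,"tx":-0.6,"ty":5.97,"tz":0,"spin":34},{"gripper":1,"tx":-0.6,"ty":5.97,"tz":0,"spin":34}]'

```text
time_s: 7.6
position: [0.5374, 0.1052, 0.1401]
tcp_rot: [-1.695, -2.636, 0.006]
wrist_force: [-9.0, 0.4, 5.1]
grip_width: -0.002
gripper_force: 4.4
```

```bash
python3 - <<'E'
from h import *
o=manip.observe(); im=vision.capture("top")
print(o['time_s'],o['joint_positions'].round(2),o['position'],o['tcp_rot'],o['wrist_force'])
x=cv2.cvtColor(im,cv2.COLOR_RGB2BGR)[150:260,150:270]
w=cv2.cvtColor(vision.capture("wrist"),cv2.COLOR_RGB2BGR)
cv2.imwrite("pics/c3.png",np.vstack([w]))
E
```

```text
7.6 [ 0.09  0.14  1.55  0.    1.46 -0.34] [0.53737928 0.10515385 0.14008951] [-1.69455161 -2.63648927  0.00647003] [-9.0460736   0.38951465  5.12305514]
```

View pics/c3.png

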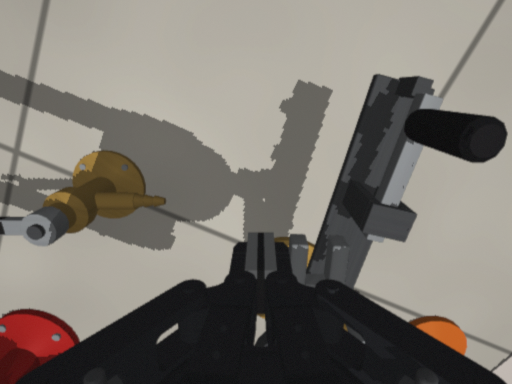

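The wrist picture shows the fingers at (262,250) against the tine, the tines at (300–340,260) and the bracket leaning about 14° further round. I'll slow down from here.

>>> drive_tool --rows '[{"gripper":1,"tx":0.03,"ty":0.18,"tz":0,"spin":1},{"gripper":1,"tx":0.06,"ty":0.35,"tz":0,"spin":2},{"gripper":1,"tx":0.09,"ty":0.53,"tz":0,"spin":3},{"gripper":1,"tx":0.12,"ty":0.71,"tz":0,"spin":4},{"gripper":1,"tx":0.14,"ty":0.88,"tz":0,"spin":5},{"gripper":1,"tx":0.15,"ty":1.06,"tz":0,"spin":6},{"gripper":1,"tx":0.17,"ty":1.24,"tz":0,"spin":7},{"gripper":1,"tx":0.18,"ty":1.42,"tz":0,"spin":8},{"gripper":1,"tx":0.18,"ty":1.42,"tz":0,"spin":8}]'

```text
time_s: 8.6
position: [0.5495, 0.1132, 0.14]
tcp_rot: [-1.874, -2.512, 0.006]
wrist_force: [-9.8, 1.8, 5.9]
grip_width: 0.004
gripper_force: 4.5
```

>>> drive_tool --rows '[{"gripper":1,"tx":0.01,"ty":0.09,"tz":0,"spin":0.5},{"gripper":1,"tx":0.03,"ty":0.18,"tz":0,"spin":1},{"gripper":1,"tx":0.05,"ty":0.26,"tz":0,"spin":1.5},{"gripper":1,"tx":0.05,"ty":0.26,"tz":0,"spin":1.5}]'

```text
time_s: 9.0
position: [0.5518, 0.1144, 0.14]
tcp_rot: [-1.906, -2.487, 0.006]
wrist_force: [-10.8, 2.4, 5.1]
grip_width: 0.001
gripper_force: 4.6
```

>>> drive_tool --rows '[{"gripper":1,"tx":0.01,"ty":0.04,"tz":0,"spin":0.25},{"gripper":1,"tx":0.01,"ty":0.09,"tz":0,"spin":0.5},{"gripper":1,"tx":0.02,"ty":0.13,"tz":0,"spin":0.75},{"gripper":1,"tx":0.03,"ty":0.18,"tz":0,"spin":1},{"gripper":1,"tx":0.03,"ty":0.18,"tz":0,"spin":1}]'

```text
time_s: 9.5
position: [0.5534, 0.1153, 0.1401]
tcp_rot: [-1.928, -2.47, 0.006]
wrist_force: [-9.6, 2.1, 5.9]
grip_width: 0.003
gripper_force: 4.7
```

>>> drive_tool --rows '[{"gripper":1,"tx":0.01,"ty":0.04,"tz":0,"spin":0.25},{"gripper":1,"tx":0.01,"ty":0.09,"tz":0,"spin":0.5},{"gripper":1,"tx":0.02,"ty":0.13,"tz":0,"spin":0.75},{"gripper":1,"tx":0.03,"ty":0.18,"tz":0,"spin":1},{"gripper":1,"tx":0.03,"ty":0.18,"tz":0,"spin":1}]'

```text
time_s: 10.0
position: [0.5551, 0.116, 0.1401]
tcp_rot: [-1.949, -2.454, 0.006]
wrist_force: [-10.6, 2.4, 5.6]
grip_width: -0.002
gripper_force: 4.7
```

>>> drive_tool --rows '[{"gripper":1,"tx":0.01,"ty":0.04,"tz":0,"spin":0.25},{"gripper":1,"tx":0.01,"ty":0.09,"tz":0,"spin":0.5},{"gripper":1,"tx":0.02,"ty":0.13,"tz":0,"spin":0.75},{"gripper":1,"tx":0.03,"ty":0.18,"tz":0,"spin":1},{"gripper":1,"tx":0.03,"ty":0.18,"tz":0,"spin":1}]'

```text
time_s: 10.5
position: [0.556, 0.1167, 0.1401]
tcp_rot: [-1.97, -2.436, 0.008]
wrist_force: [-12.0, 2.4, 6.9]
grip_width: -0.003
gripper_force: 5.9
```

>>> drive_tool --rows '[{"gripper":1,"tx":0.01,"ty":0.04,"tz":0,"spin":0.25},{"gripper":1,"tx":0.01,"ty":0.09,"tz":0,"spin":0.5},{"gripper":1,"tx":0.01,"ty":0.09,"tz":0,"spin":0.5}]'

```text
time_s: 10.8
position: [0.5562, 0.1168, 0.14]
tcp_rot: [-1.979, -2.426, 0.011]
wrist_force: [-14.1, 1.5, 7.6]
grip_width: -0.002
gripper_force: 7.0
```

The force rose from 9.7 to 13.5 N while the lever hardly moved, so it is home on the post. I'll release it, lift and look.

>>> drive_tool --rows '[{"gripper":1,"tx":0,"ty":-0.3,"tz":0,"spin":0},{"gripper":1,"tx":0,"ty":-0.8,"tz":0,"spin":0},{"gripper":1,"tx":0,"ty":-1.8,"tz":0,"spin":0},{"gripper":1,"tx":0,"ty":-2.5,"tz":-2,"spin":0},{"gripper":1,"tx":0,"ty":-2.5,"tz":-5,"spin":0},{"gripper":1,"tx":0,"ty":-2.5,"tz":-8,"spin":0},{"gripper":1,"tx":0,"ty":-2.5,"tz":-11,"spin":0},{"gripper":1,"tx":0,"ty":-2.5,"tz":-11,"spin":0},{"gripper":1,"tx":0,"ty":-2.5,"tz":-11,"spin":0}]'

```text
time_s: 11.7
position: [0.5366, 0.1106, 0.251]
tcp_rot: [1.987, 2.432, 0.002]
wrist_force: [-0.5, -0.3, -1.0]
grip_width: -0.006
gripper_force: 0.0
```

```bash
python3 - <<'E'
from h import *
o=manip.observe(); im=vision.capture("wrist")
print(o['time_s'],o['position'],o['tcp_rot'],o['wrist_force'])
np.save("pose.npy",[o['position'],o['tcp_rot']])
cv2.imwrite("pics/w4.png",cv2.resize(cv2.cvtColor(im,cv2.COLOR_RGB2BGR),(800,600),interpolation=cv2.INTER_CUBIC))
E
```

```text
11.7 [0.53660836 0.11059711 0.25103008] [1.98660937e+00 2.43175441e+00 2.31874409e-03] [-0.45987002 -0.25160192 -1.03808666]
```

View pics/w4.png

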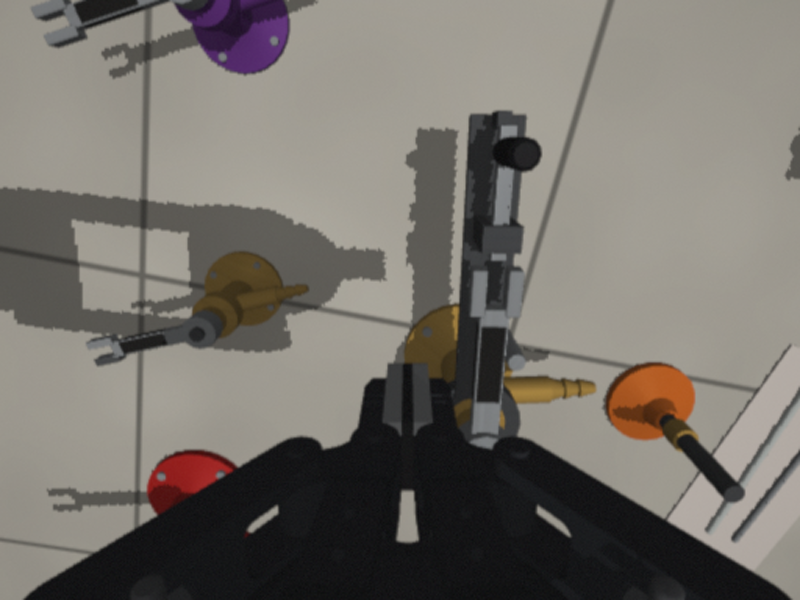

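The wrist picture shows the lever home beside the post at (517,358), with the fork at (498,290) in line with the guide at (501,235) and the knob top at (525,154).

```bash
python3 - <<'E'
from h import *
p=np.load("pose.npy"); s=512/800; M=R.from_rotvec(p[1]).as_matrix()
print(np.degrees(np.arctan2(M[1,0],M[0,0])))
for n,x,y,z in(("knob",526,154,.172),("tineL",480,275,.137),("tineR",515,275,.137),("hub",485,440,.141),("bolt by nose",509,135,.135)):
    q=ray("wrist",((x+.5)*s-.5,(y+.5)*s-.5),z,p)
    print(n,q.round(4),"tool cm",(100*M.T@(q-p[0])).round(2))
E
```

```text
101.50612672514876
knob [0.5687 0.194  0.172 ] tool cm [7.53 4.79 7.91]
tineL [0.5707 0.1318 0.137 ] tool cm [ 1.4   3.74 11.41]
tineR [0.5885 0.1354 0.137 ] tool cm [ 1.4   5.55 11.41]
hub [0.5972 0.0372 0.141 ] tool cm [-8.39  4.45 11.01]
bolt by nose [0.5675 0.2012 0.135 ] tool cm [ 8.26  4.81 11.61]
```

>>> drive_tool --rows '[{"gripper":1,"tx":3,"ty":1.5,"tz":0,"spin":0},{"gripper":1,"tx":6,"ty":3,"tz":0,"spin":0},{"gripper":1,"tx":9,"ty":4.7,"tz":0,"spin":0},{"gripper":1,"tx":10.7,"ty":4.7,"tz":0,"spin":0},{"gripper":1,"tx":10.7,"ty":4.7,"tz":2,"spin":0},{"gripper":1,"tx":10.7,"ty":4.7,"tz":5,"spin":0},{"gripper":1,"tx":10.7,"ty":4.7,"tz":8,"spin":0},{"gripper":1,"tx":10.7,"ty":4.7,"tz":8.6,"spin":0},{"gripper":1,"tx":10.7,"ty":4.7,"tz":8.6,"spin":0}]'

```text
time_s: 12.65
position: [0.5597, 0.2243, 0.1619]
tcp_rot: [-1.986, -2.431, 0.007]
wrist_force: [0.1, 0.6, 0.3]
grip_width: -0.0
gripper_force: 0.0
```

>>> drive_tool --rows '[{"gripper":1,"tx":-0.3,"ty":0,"tz":0,"spin":0},{"gripper":1,"tx":-0.6,"ty":0,"tz":0,"spin":0},{"gripper":1,"tx":-0.8,"ty":0,"tz":0,"spin":0},{"gripper":1,"tx":-1.0,"ty":0,"tz":0,"spin":0},{"gripper":1,"tx":-1.0,"ty":0,"tz":0,"spin":0}]'

```text
time_s: 13.15
position: [0.5635, 0.2149, 0.165]
tcp_rot: [1.987, 2.432, 0.001]
wrist_force: [0.5, -0.8, 0.1]
grip_width: 0.004
gripper_force: 0.0
```

>>> drive_tool --rows '[{"gripper":1,"tx":-0.2,"ty":0,"tz":0,"spin":0},{"gripper":1,"tx":-0.4,"ty":0,"tz":0,"spin":0},{"gripper":1,"tx":-0.6,"ty":0,"tz":0,"spin":0},{"gripper":1,"tx":-0.8,"ty":0,"tz":0,"spin":0},{"gripper":1,"tx":-0.8,"ty":0,"tz":0,"spin":0}]'

```text
time_s: 13.65
position: [0.5647, 0.2077, 0.1643]
tcp_rot: [-1.986, -2.433, -0.001]
wrist_force: [-1.0, 3.2, 1.1]
grip_width: 0.003
gripper_force: 1.4
```

>>> drive_tool --rows '[{"gripper":1,"tx":-0.15,"ty":0,"tz":0,"spin":0},{"gripper":1,"tx":-0.3,"ty":0,"tz":0,"spin":0},{"gripper":1,"tx":-0.45,"ty":0,"tz":0,"spin":0},{"gripper":1,"tx":-0.45,"ty":0,"tz":0,"spin":0}]'

```text
time_s: 14.05
position: [0.5656, 0.2027, 0.1643]
tcp_rot: [-1.987, -2.433, 0.0]
wrist_force: [-1.3, 2.6, 0.5]
grip_width: 0.001
gripper_force: 1.3
```

>>> drive_tool --rows '[{"gripper":1,"tx":-0.1,"ty":0,"tz":0,"spin":0},{"gripper":1,"tx":-0.2,"ty":0,"tz":0,"spin":0},{"gripper":1,"tx":-0.3,"ty":0,"tz":0,"spin":0},{"gripper":1,"tx":-0.3,"ty":0,"tz":0,"spin":0}]'

```text
time_s: 14.45
position: [0.5662, 0.1998, 0.1643]
tcp_rot: [-1.987, -2.433, 0.001]
wrist_force: [-2.6, 2.7, 1.5]
grip_width: -0.0
gripper_force: 1.3
```

>>> drive_tool --rows '[{"gripper":1,"tx":-0.1,"ty":0,"tz":0,"spin":0},{"gripper":1,"tx":-0.2,"ty":0,"tz":0,"spin":0},{"gripper":1,"tx":-0.3,"ty":0,"tz":0,"spin":0},{"gripper":1,"tx":-0.3,"ty":0,"tz":0,"spin":0}]'

```text
time_s: 14.85
position: [0.5668, 0.1968, 0.1643]
tcp_rot: [-1.987, -2.433, 0.001]
wrist_force: [-1.6, 2.4, 1.1]
grip_width: -0.001
gripper_force: 1.3
```

>>> drive_tool --rows '[{"gripper":1,"tx":-0.1,"ty":0,"tz":0,"spin":0},{"gripper":1,"tx":-0.2,"ty":0,"tz":0,"spin":0},{"gripper":1,"tx":-0.3,"ty":0,"tz":0,"spin":0},{"gripper":1,"tx":-0.3,"ty":0,"tz":0,"spin":0}]'

```text
time_s: 15.25
position: [0.5675, 0.1939, 0.1643]
tcp_rot: [1.987, 2.433, -0.0]
wrist_force: [-2.7, 2.3, -0.2]
grip_width: 0.003
gripper_force: 1.3
```

>>> drive_tool --rows '[{"gripper":1,"tx":-0.1,"ty":0,"tz":0,"spin":0},{"gripper":1,"tx":-0.2,"ty":0,"tz":0,"spin":0},{"gripper":1,"tx":-0.2,"ty":0,"tz":0,"spin":0}]'

```text
time_s: 15.55
position: [0.5679, 0.192, 0.1643]
tcp_rot: [1.987, 2.433, -0.0]
wrist_force: [-1.7, 1.8, 0.9]
grip_width: 0.0
gripper_force: 1.3
```

>>> drive_tool --rows '[{"gripper":1,"tx":-0.1,"ty":0,"tz":0,"spin":0},{"gripper":1,"tx":-0.2,"ty":0,"tz":0,"spin":0},{"gripper":1,"tx":-0.2,"ty":0,"tz":0,"spin":0}]'

```text
time_s: 15.85
position: [0.5682, 0.1904, 0.1643]
tcp_rot: [-1.987, -2.433, -0.001]
wrist_force: [-3.3, 3.9, 0.1]
grip_width: -0.004
gripper_force: 1.9
```

>>> drive_tool --rows '[{"gripper":1,"tx":-0.05,"ty":0,"tz":0,"spin":0},{"gripper":1,"tx":-0.1,"ty":0,"tz":0,"spin":0},{"gripper":1,"tx":-0.1,"ty":0,"tz":0,"spin":0}]'

```text
time_s: 16.15
position: [0.5682, 0.1903, 0.1643]
tcp_rot: [-1.985, -2.433, -0.002]
wrist_force: [-3.5, 5.4, 0.7]
grip_width: -0.002
gripper_force: 3.0
```

>>> drive_tool --rows '[{"gripper":1,"tx":-0.05,"ty":0,"tz":0,"spin":0},{"gripper":1,"tx":-0.1,"ty":0,"tz":0,"spin":0},{"gripper":1,"tx":-0.1,"ty":0,"tz":0,"spin":0}]'

```text
time_s: 16.45
position: [0.5682, 0.1902, 0.1643]
tcp_rot: [-1.984, -2.432, -0.004]
wrist_force: [-3.7, 8.7, 0.3]
grip_width: 0.004
gripper_force: 4.1
```

>>> drive_tool --rows '[{"gripper":1,"tx":0.5,"ty":0,"tz":0,"spin":0},{"gripper":1,"tx":1.5,"ty":0,"tz":0,"spin":0},{"gripper":1,"tx":3,"ty":0,"tz":0,"spin":0},{"gripper":1,"tx":3,"ty":0,"tz":-3,"spin":0},{"gripper":1,"tx":3,"ty":-2,"tz":-7,"spin":0},{"gripper":1,"tx":1,"ty":-5,"tz":-9,"spin":0},{"gripper":1,"tx":-2,"ty":-7,"tz":-9,"spin":0},{"gripper":1,"tx":-4,"ty":-7,"tz":-9,"spin":0},{"gripper":1,"tx":-4,"ty":-7,"tz":-9,"spin":0},{"gripper":1,"tx":-4,"ty":-7,"tz":-9,"spin":0}]'

```text
time_s: 17.45
position: [0.5082, 0.1354, 0.2545]
tcp_rot: [1.988, 2.433, 0.001]
wrist_force: [-0.2, -0.2, -0.3]
grip_width: -0.001
gripper_force: 0.0
```

```bash
python3 - <<'E'
from h import *
o=manip.observe(); im=vision.capture("wrist")
print(o['time_s'],o['position'],o['tcp_rot'],o['wrist_force'])
np.save("pose.npy",[o['position'],o['tcp_rot']])
cv2.imwrite("pics/w5.png",cv2.resize(cv2.cvtColor(im,cv2.COLOR_RGB2BGR),(800,600),interpolation=cv2.INTER_CUBIC))
E
```

```text
17.45 [0.50823951 0.13543136 0.25445068] [1.98773126e+00 2.43254904e+00 1.09021014e-03] [-0.15374539 -0.15755612 -0.28633306]
```

View pics/w5.png

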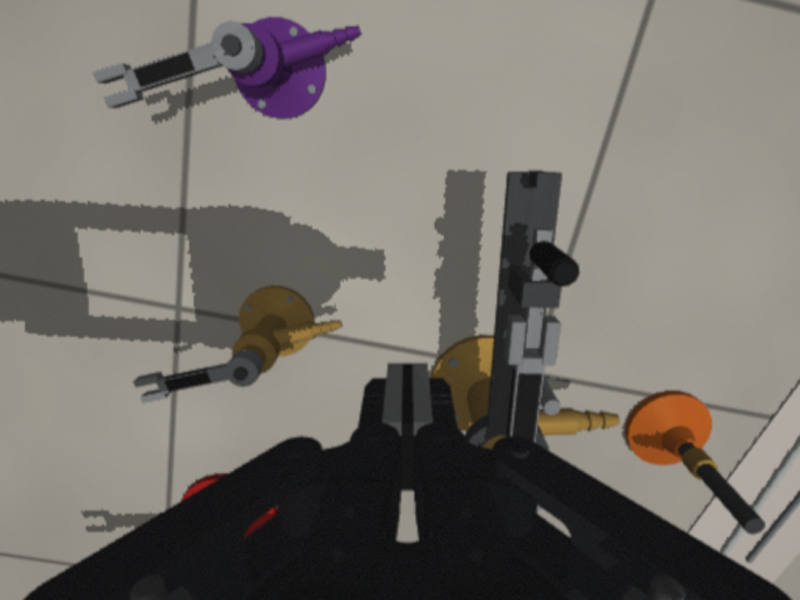

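The bolt bar sits in the fork at (534,330), reaching well in towards the slot bottom. The knob at (563,265) is close to the guide and the lever is against the post at (550,405). Nothing is touching the robot. I'll hand in.

```bash
python3 - <<'E'
from h import *
from bench import finish_job
p=np.load("pose.npy"); s=512/800
q=ray("wrist",((565.5)*s-.5,(268.5)*s-.5),.172,p); print(q, np.hypot(*(q[:2]-[.600,.022])))
print(finish_job())
E
```

```text
[0.57153398 0.17540952 0.172     ] 0.1560281891149113
the job is handed in; nothing more can be done
None
```

The gas cock is shut and locked, and the job is handed in. The lever is home against the post and was let go there, with an estimated force on the post of about 6 N. The bolt was then pushed in by its knob until it stopped, at about 9 N. The last picture shows it deep in the fork, with the knob measured 156 mm from the pivot against 153 expected. The arm never went near the flask, burner or jar.

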